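# Bring a small engine just past compression and set its flywheel brake

### The job

The small engine on the plywood stand is being readied for a valve check. Take the knob on its flywheel and turn the wheel clockwise (seen from above) until you feel the resistance climb to its peak and fall away, and stop just past that peak: do not let it run on. Then let go of the knob and gently push the brake lever fully in, so that its shoe rests against the wheel's rim, leaving the wheel where you stopped it and the file, spanner and tin undisturbed.

Things in the scene. Friction and masses are not known exactly. Their poses are not given: they have to be found in the camera images.
- hub (a point): Centre of the flywheel's top face, on its upright axis, 165 mm above the bench. The flywheel is a bare aluminium disc, 210 mm across and 25 mm thick, lying level on top of the engine. Vanes 6 mm high within 56 mm of the axis, a nut 14 mm high in the middle. It turns about the upright axis here and stays where it is left.
- engine: The fixed engine on its plywood stand (300 x 340 mm); origin under the hub, x to the finned cylinder, y to the brake. The wheel drags with 0.45 N m. Dead centre (hidden, unmarked) is 0.9 to 3.0 rad clockwise of the start; the rules' 'joint flywheel' is the wheel's clockwise angle from there; no reading of it is given.
- nut (a point): Top of the nut on the flywheel's shaft, 14 mm above the hub. Going clockwise, from 0.5 rad before dead centre the pull at the knob climbs, peaks at about twice the free drag (10 to 11 N) 0.3 rad before it, is back to the free drag at dead centre, nearly nothing 0.3 rad beyond, and the free drag again from 0.5 rad beyond. Stop on the falling part.
- knob (a point): Centre (half-way up) of the knob on the flywheel: an upright black cylinder, 24 mm diameter, 56 mm tall, 80 mm from the hub's axis, its foot 4 mm above the wheel. It spins freely about its own axis, so it can be held without turning the hand. The pull needed here is 5 to 6 N (stiction may let readings settle near 4 N) away from compression.
- brake_post (a point): Middle of the free part of the brake lever's upright steel post: 16 mm diameter, from 10 mm below to 45 mm above the wheel's top face (top at 210 mm); this point lies 25 mm above the wheel's top face. It stands outside the rim, 119 mm from the pivot, at the end of a flat level arm that carries a rubber shoe on the wheel's side.
- brake_pivot (a point): Upright axis about which the brake lever swings, beside the wheel, at the height of the wheel's top face.
- brake (a joint): Angle of the brake lever in rad, clockwise seen from above, towards the wheel's rim: it starts off the rim at 0 to 0.08 and is fully in, at its stop with the shoe at the rim, at 0.36. It moves against some 3 N of friction at the post and stays where it is left.
- file: Bystander: a flat file about 290 mm long with an orange handle, lying on the bench to the right. Origin under it near the handle's end of the blade.
- spanner: Bystander: a steel spanner lying on the bench to the left. Origin at its underside.
- tin: Bystander: a steel tin, 76 mm diameter, 100 mm tall, standing on the bench to the left. Origin at the centre of its underside.

How it is judged:
By the outcome, as a careful person would: the job done as asked, in the order asked, and still so for the second after the job is handed in, with the robot touching nothing.
It also fails if it takes over 72 s, if anything falls off the work surface, if the arm or the gripper's body presses on something with over 40 N, if the wrist force passes 120 N, or if a joint passes its speed limit or range.

### The arm

A 7-joint arm with a two-finger parallel gripper is mounted at the origin on the work surface. World frame = base frame: x ahead of the robot, y to its left, z up, the work surface at z = 0. Lengths are in m, angles in rad, forces in N, time in s.
With the tool pointing down it reaches from about 0.4 to 0.85 m from the base axis. Payload 4.5 kg.
Tool frame: the origin (TCP) lies at the very end of the fingers, on their centre line; the grasp point (between the pads) lies 19 mm behind it; z points along the fingers, y is the line along which they close (so a half turn about z gives the same grasp; the last joint's range is limited). The gripper opens to 88 mm and grips with 3 to 60 N. Pads are 18 mm wide; open, the fingers measure 123 mm over their backs; the gripper's body (75 mm by 187 mm) begins 45 mm behind the grasp point.
Start: joints at [1.145, 0.689, -0.195, 1.565, 0.157, 0.902, -0.215], TCP at [0.277, -0.56, 0.239] pointing down, gripper open.
Joint ranges: [-3.01, 3.01], [-0.46, 2.08], [-1.47, 1.51], [0.13, 2.56], [-1, 4.14], [0.04, 2.09], [-2.66, 2.66]. Speed limits (rad/s): [2.57, 2.57, 3.14, 3.14, 3.14, 3.14, 3.14].

### API

Orientations are given as a unit quaternion [x, y, z, w].
In Python, from workcell import robot gives the robot as it stands. Calls block until the motion is done:
- robot.reach(position, orientation): joint-space move of the TCP to a pose.
- robot.movel(position, vel=0.15, rotation=None, force_limit=None): straight line of the TCP; rotation=None keeps the orientation; vel is the mean speed in m/s. With force_limit (N) it stops when the force on the tool has changed by that much, and returns True; else False.
- robot.move_joints(angles): joint-space move.
- robot.grip(opening, grasp_force=None): opening from 0.0 (shut) to 1.0 (fully open); grasp_force is the grip in N (None keeps the last); returns when the fingers have stopped.
- robot.sleep(seconds).
- robot.solve_ik(position, orientation): joint angles nearest the present ones, or None.
- robot.read_state(): the state.
- robot.get_image(name): name is "side" or "top" or "wrist"; returns a dict with "frame" (480x640x3 uint8, red, green, blue), "intrinsics" (3x3 intrinsics, pixels), "rvec" (rotation vector, rad) and "tvec" (3), from world to camera coordinates, as OpenCV has them. Camera axes: x right, y down, z forward; pixel columns grow to the right and rows downward; lengths in m; the calibration is good to about 2 mm. A picture is of the moment at which its call begins. There is no depth.
A pose or a line that the arm cannot do raises robot.IKError and nothing moves.
- robot.job_done(): hands the job in; it is judged then, once.
Trained networks look in a picture, given as the dict that the camera call returned (one of the last four; its "shot" number tells which), for a name from the list of things; names that differ only in an ending like _2 or _b are one class to them, and where a whole thing is asked for, a point or a joint stands for the part that bears it (a point fixed in the world has none). Each returns a list of dicts, best first, with "confidence" (0 to 1); they miss things now and then, are a little off and sometimes report something else, mostly with a low value. They report only what shows in the picture. A call takes as long as a camera call.
- robot.regions_of(name, picture): "mask" (480x640 bool, what is visible of it) and "bbox" ([left, top, right, bottom] in pixels, round what is visible of it).
- robot.spot_point(name, picture): "point" ([column, row] in pixels: a listed point, or the origin of a listed thing).
The state is a dict: "t": time; "q": joint angles; "joint_vel": joint speeds; "joint_efforts": joint torques, N m; "tcp_pos": TCP position; "tcp_rot": TCP orientation; "force": force on the tool from outside, world axes, zero at the start; "torque": the same for the moment, N m; "gripper_width": opening from 0.0 (shut) to 1.0 (fully open); "gripper_force": force on a finger pad.
Only numpy, scipy, OpenCV 4.12 (cv2) and the standard library are available. Lean on these libraries where they do the work, as an engineer would, in place of code of your own. Each camera call takes 0.05 s, during which the arm holds its last target. There are 200 camera calls.

## Working session

There is one attempt and no reset: what is moved stays moved. The work goes in short steps, each a Python script; the robot and the scene stay as the last script left them, time stands still between calls to the robot, and variables do not carry over. Pictures are saved under pics/ and viewed, at most 10 in all, crops included, and the job is handed in when it is done.

```bash
mkdir -p pics
cat > h.py <<'E'
import numpy as np, cv2
from workcell import robot
def onplane(px, im, z):
    R,_=cv2.Rodrigues(np.array(im["rvec"],float)); t=np.array(im["tvec"],float).ravel()
    d=R.T@np.linalg.inv(np.array(im["intrinsics"]))@np.array([px[0],px[1],1.])
    c=-R.T@t; return c+d*(z-c[2])/d[2]
def save(im,n): cv2.imwrite("pics/"+n,cv2.cvtColor(im["frame"],cv2.COLOR_RGB2BGR))
E
python3 - <<'E'
from h import *
Z=dict(hub=.165,nut=.179,knob=.165+.004+.028,brake_post=.19,brake_pivot=.165,engine=0,file=0,spanner=0,tin=0)
for n in("top","side"):
    im=robot.get_image(n); save(im,n+"0.png")
    for k,z in Z.items():
        for r in robot.spot_point(k,im)[:2]: print(n,k,np.round(r["point"],1),round(r["confidence"],2),onplane(r["point"],im,z).round(4))
s=robot.read_state(); print(s["tcp_rot"],s["t"])
E
```

```text
top nut [322.9 215.8] 0.86 [ 0.5566 -0.0086  0.179 ]
top knob [311.  191.2] 0.43 [0.6216 0.023  0.197 ]
top brake_post [262.  217.6] 0.86 [0.5514 0.1565 0.19  ]
top brake_post [454.6 243.4] 0.54 [ 0.4749 -0.3623  0.19  ]
top brake_pivot [217.1 273.7] 0.58 [0.4028 0.2798 0.165 ]
top brake_pivot [279.5 258.6] 0.57 [0.4421 0.1108 0.165 ]
top file [456.5 243.1] 0.76 [ 0.5035 -0.4096  0.    ]
top spanner [218.1 272.2] 0.91 [0.4237 0.3064 0.    ]
top tin [187.8 210.6] 0.91 [0.6124 0.4019 0.    ]
side hub [306.8 224.2] 0.91 [ 0.5453 -0.0085  0.165 ]
side nut [306.5 222.3] 0.72 [ 0.5412 -0.0018  0.179 ]
side knob [275.  207.1] 0.67 [0.6313 0.0119 0.197 ]
side brake_post [265.5 255.7] 0.69 [0.5483 0.159  0.19  ]
side brake_pivot [313.  269.7] 0.71 [0.4409 0.1144 0.165 ]
side brake_pivot [307.7 266. ] 0.7 [0.4585 0.1116 0.165 ]
side engine [307.4 267.8] 0.97 [ 0.5454 -0.0053  0.    ]
side file [387.6 195.3] 0.87 [ 0.5125 -0.4063  0.    ]
side spanner [276.8 371.2] 0.66 [0.4141 0.3095 0.    ]
side tin [188.1 360.4] 0.91 [0.6112 0.4049 0.    ]
[9.73691232e-01 2.27871420e-01 1.00326948e-05 2.93132480e-05] 1.0
```

Run:
```python
import cv2,numpy as np
a=cv2.imread("pics/top0.png")[130:330,170:490]; b=cv2.imread("pics/side0.png")[130:400,150:470]
cv2.imwrite("pics/c0.png",np.vstack([cv2.resize(a,(480,300)),cv2.resize(b,(480,300))]) )
```

```text
(no output)
```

View pics/c0.png

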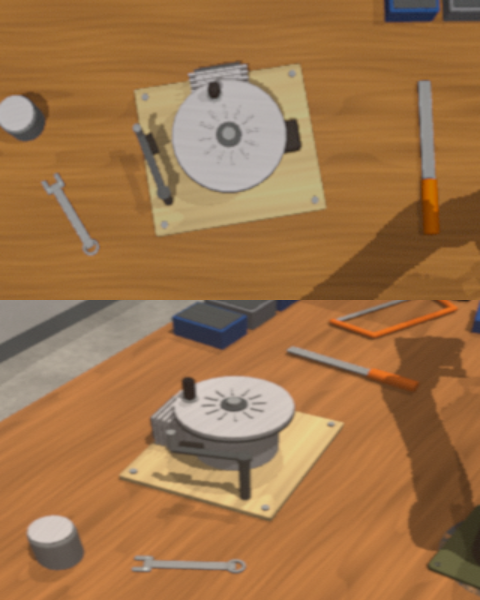

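```bash
cat >> h.py <<'E'
from scipy.spatial.transform import Rotation as Rt
def quat(phi): return (Rt.from_euler("z",phi)*Rt.from_euler("x",np.pi)).as_quat()
E
python3 - <<'E'
from h import *
hub=np.array([.549,-.008])
for off in (0,np.pi,-np.pi):
  for m in (1,.5,0):
    o=[]
    for a in np.arange(.3,-3.0,-.4):
        q=robot.solve_ik([*(hub+.08*np.array([np.cos(a),np.sin(a)])),.185],quat(.3+m*(a-.3)+off))
        o.append(None if q is None else [round(q[i],2) for i in (0,6)])
    print(off,m,o)
robot.reach([.53,-.0,.40],quat(.3))
im=robot.get_image("wrist"); save(im,"w1.png")
Z=dict(hub=.165,nut=.179,knob=.197,brake_post=.19,brake_pivot=.165)
for k,z in Z.items():
    for r in robot.spot_point(k,im)[:2]: print(k,np.round(r["point"],1),round(r["confidence"],2),onplane(r["point"],im,z).round(4))
s=robot.read_state(); print(s["t"],s["force"],s["tcp_pos"])
E
```

```text
0 1 [[np.float64(-0.06), np.float64(-1.42)], [np.float64(-0.07), np.float64(-1.68)], [np.float64(-0.09), np.float64(-1.93)], [np.float64(-0.11), np.float64(-2.17)], [np.float64(-0.15), np.float64(-2.42)], [np.float64(-0.24), np.float64(-2.63)], [np.float64(0.73), np.float64(1.65)], [np.float64(0.7), np.float64(1.17)], [np.float64(0.48), np.float64(0.94)]]
0 0.5 [[np.float64(-0.06), np.float64(-1.42)], [np.float64(-0.04), np.float64(-1.53)], [np.float64(-0.02), np.float64(-1.64)], [np.float64(-0.01), np.float64(-1.75)], [np.float64(-0.02), np.float64(-1.86)], [np.float64(-0.04), np.float64(-1.98)], [np.float64(-0.1), np.float64(-2.12)], [np.float64(-0.17), np.float64(-2.27)], [np.float64(-0.27), np.float64(-2.45)]]
0 0 [[np.float64(-0.06), np.float64(-1.42)], [np.float64(-0.01), np.float64(-1.37)], [np.float64(0.04), np.float64(-1.33)], [np.float64(0.08), np.float64(-1.29)], [np.float64(0.11), np.float64(-1.27)], [np.float64(0.12), np.float64(-1.27)], [np.float64(0.11), np.float64(-1.3)], [np.float64(0.07), np.float64(-1.34)], [np.float64(-0.0), np.float64(-1.39)]]
3.141592653589793 1
[... 1862 characters left out ...]
], [np.float64(0.4), np.float64(1.17)], [np.float64(0.46), np.float64(1.2)], [np.float64(0.51), np.float64(1.21)], [np.float64(0.56), np.float64(1.2)], [np.float64(0.58), np.float64(1.18)], [np.float64(0.58), np.float64(1.12)], [np.float64(0.55), np.float64(1.06)], [np.float64(0.49), np.float64(0.98)]]
hub [332.8 187.5] 0.64 [ 0.5452 -0.0084  0.165 ]
nut [333.3 185.1] 0.82 [ 0.5495 -0.0071  0.179 ]
knob [335.6 186.1] 0.63 [ 0.5517 -0.008   0.197 ]
knob [326.9  95.3] 0.59 [0.6228 0.0224 0.197 ]
brake_post [157.2 127.9] 0.98 [0.5535 0.1571 0.19  ]
brake_pivot [193.1 245. ] 0.77 [0.4465 0.1108 0.165 ]
3.5667 [-0.61492573  0.38402345 -0.81298041] [ 5.30014117e-01 -3.82408194e-04  3.99884995e-01]
```

View pics/w1.png

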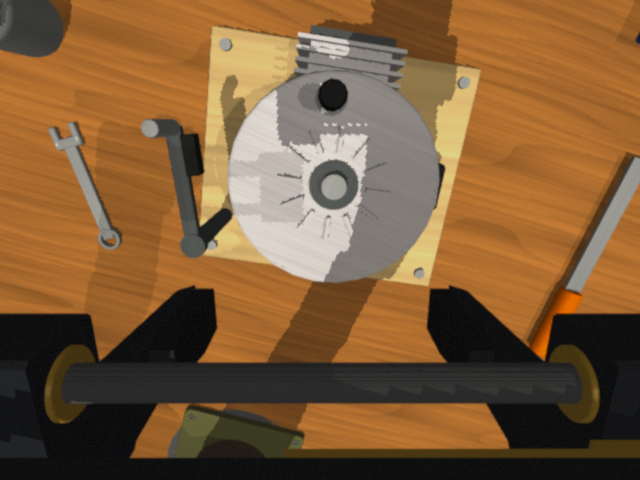

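Run:
```python
from h import *
a=np.arctan2(.0305,.0745)
robot.reach([.6225,.0225,.28],quat(a+np.pi))
robot.movel([.6225,.0225,.183],vel=.12,force_limit=15)
s=robot.read_state(); print(s["t"],s["force"].round(2) if hasattr(s["force"],'round') else s["force"],s["tcp_pos"])
robot.grip(0.0,20)
s=robot.read_state(); print(s["t"],s["force"],s["torque"],s["tcp_pos"],s["gripper_width"],s["gripper_force"])
im=robot.get_image("wrist"); save(im,"w2.png")
```

```text
6.7417 [0.37 0.62 0.09] [0.62297511 0.02293052 0.18383691]
7.7333 [ 2.10592573 -4.76785976  0.85041716] [-0.83374243 -0.56652892  0.00442518] [0.62344357 0.02021139 0.18291508] 0.26386931256099794 19.996595000848174
```

View pics/w2.png

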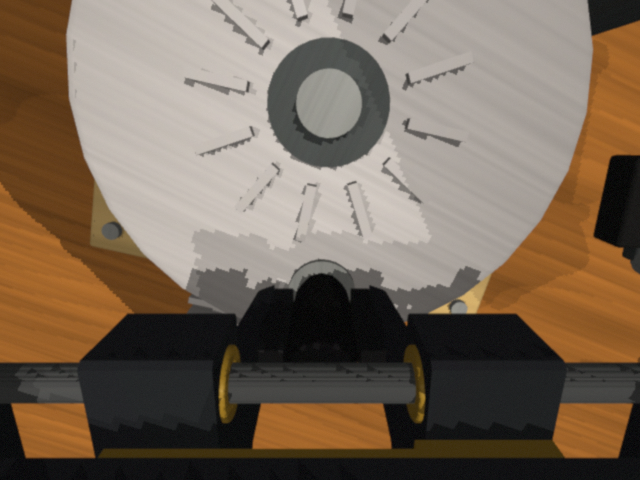

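```bash
cat >> h.py <<'E'
import json
def turn(n,da,stop=None,vel=.04):
    """step the commanded angle clockwise; returns log rows [cmd angle, actual angle, actual radius, Ft, Fr]"""
    S=json.load(open("s.json")); hub=np.array(S["hub"]); rows=S["rows"]
    for i in range(n):
        S["a"]-=da; a=S["a"]
        robot.movel([*(hub+S["r"]*np.array([np.cos(a),np.sin(a)])),.183],vel=vel,rotation=quat(a+np.pi))
        s=robot.read_state(); p=np.array(s["tcp_pos"][:2])-hub; b=np.arctan2(p[1],p[0]); f=np.array(s["force"][:2])
        u=p/np.hypot(*p); Ft=f@np.array([-u[1],u[0]]); Fr=f@u   # Ft>0 resists clockwise
        S["r"]+=np.clip(Fr*.0001,-.0005,.0005)
        rows.append([round(float(x),4) for x in (a,b,np.hypot(*p),Ft,Fr)]); print(rows[-1],round(s["t"],2),round(s["gripper_width"],3))
        S["rows"]=rows; S["r"]=float(S["r"]); S["a"]=float(S["a"]); json.dump(S,open("s.json","w"))
        if stop and stop(rows): break
E
python3 - <<'E'
from h import *
im=robot.get_image("wrist")
for k,z in dict(hub=.165,nut=.179).items():
    for r in robot.spot_point(k,im)[:1]: print(k,r["point"],onplane(r["point"],im,z))
h=onplane((329,103),im,.179); print(h)
hub=(.75*np.array([.548,-.008])+.25*h[:2])
p=np.array([.6225,.0225])-hub; print(hub,np.hypot(*p))
json.dump(dict(hub=list(hub),r=.080,a=float(np.arctan2(p[1],p[0])),rows=[]),open("s.json","w"))
turn(7,.05)
E
```

```text
hub [327.5, 107.5] [ 0.54855839 -0.00766985  0.165     ]
nut [332.2, 104.8] [ 0.54755139 -0.00639386  0.179     ]
[ 0.547418   -0.00771181  0.179     ]
[ 0.5478545  -0.00792795] 0.08060900016609035
[0.3371, 0.3467, 0.0806, 2.0237, 2.822] 8.18 0.262
[0.2871, 0.3096, 0.0806, 4.3464, 2.4645] 8.43 0.268
[0.2371, 0.256, 0.0806, 5.6978, 1.8524] 8.68 0.269
[0.1871, 0.2009, 0.0806, 4.6485, 1.4005] 8.93 0.265
[0.1371, 0.1435, 0.0806, 4.7912, 0.638] 9.18 0.265
[0.0871, 0.0885, 0.0806, 4.0281, -0.1431] 9.43 0.264
[0.0371, 0.0369, 0.0806, 4.4133, -0.2434] 9.68 0.266
```

Run:
```python
from h import *
turn(70,.05,stop=lambda R:R[-1][3]>7.2 or R[-1][1]<-2.45)
```

```text
[-0.0129, -0.0138, 0.0806, 3.8677, -1.0425] 9.93 0.267
[-0.0629, -0.0636, 0.0806, 4.0547, -1.1789] 10.18 0.268
[-0.1129, -0.114, 0.0806, 4.0442, -0.9431] 10.43 0.268
[-0.1629, -0.164, 0.0806, 3.8386, -0.5446] 10.68 0.266
[-0.2129, -0.2137, 0.0806, 4.2943, -1.0694] 10.93 0.264
[-0.2629, -0.2638, 0.0806, 4.3982, -0.2516] 11.18 0.268
[-0.3129, -0.314, 0.0805, 4.306, -0.0149] 11.43 0.268
[-0.3629, -0.3642, 0.0805, 4.3627, -0.0867] 11.68 0.266
[-0.4129, -0.4138, 0.0805, 3.0467, -0.763] 11.93 0.266
[-0.4629, -0.4645, 0.0805, 3.7622, 0.192] 12.18 0.262
[-0.5129, -0.5144, 0.0805, 3.3751, -0.8168] 12.43 0.262
[-0.5629, -0.5646, 0.0805, 3.2091, -0.0325] 12.68 0.264
[-0.6129, -0.6148, 0.0804, 3.2507, -0.3799] 12.93 0.267
[-0.6629, -0.6646, 0.0804, 3.3717, 0.2044] 13.18 0.262
[-0.7129, -0.7144, 0.0804, 4.0542, 0.5257] 13.43 0.266
[-0.7629, -0.7642, 0.0804, 2.8661, 0.8199] 13.68 0.266
[-0.8129, -0.8138, 0.0804, 3.7135, 0.4907] 13.93 0.266
[-0.8629, -0.864, 0.0804, 3.4693, -0.8055] 14.18 0.264
[-0.9129, -0.9142, 0.0804, 3.6184, 0.3124] 14.43 0.267
[-0.9629, -0.9637, 0.0804, 2.8203, -0.3444] 14.68 
[... 306 characters left out ...]
0803, 3.4973, -0.4613] 16.18 0.261
[-1.3129, -1.3136, 0.0803, 3.4252, -1.4107] 16.43 0.264
[-1.3629, -1.3634, 0.0802, 3.1412, -0.0711] 16.68 0.264
[-1.4129, -1.4137, 0.0802, 3.6052, -0.7644] 16.93 0.269
[-1.4629, -1.4636, 0.0802, 3.8119, 0.0821] 17.18 0.267
[-1.5129, -1.5138, 0.0802, 4.9841, 0.2407] 17.43 0.263
[-1.5629, -1.5638, 0.0802, 2.1851, 1.2421] 17.68 0.266
[-1.6129, -1.6136, 0.0802, 3.9438, 0.4323] 17.93 0.266
[-1.6629, -1.6636, 0.0802, 3.2321, 0.1564] 18.18 0.266
[-1.7129, -1.7053, 0.0802, 5.3697, -0.0141] 18.43 0.264
[-1.7629, -1.7501, 0.0802, 5.9373, -1.0306] 18.68 0.264
[-1.8129, -1.8011, 0.0802, 5.4358, -0.4014] 18.93 0.267
[-1.8629, -1.8353, 0.0801, 9.3542, 0.1608] 19.18 0.264
```

Run:
```python
from h import *
def stop(R):
    F=np.array([r[3] for r in R]); m=np.convolve(F,np.ones(3)/3,'valid'); return m[-1]<m.max()-1.2 and m.max()>7.5
turn(16,.025,stop=stop,vel=.03)
```

```text
[-1.8879, -1.8439, 0.0801, 11.8805, 0.3691] 19.43 0.263
[-1.9129, -1.8722, 0.0802, 10.5921, -0.3694] 19.68 0.267
[-1.9379, -1.906, 0.0801, 9.5526, 0.0036] 19.93 0.265
[-1.9629, -1.9161, 0.0801, 12.8, -0.479] 20.18 0.263
[-1.9879, -1.9517, 0.0801, 9.6785, -0.1573] 20.43 0.263
[-2.0129, -1.9622, 0.0801, 13.3496, -0.9049] 20.68 0.264
[-2.0379, -2.0016, 0.0801, 10.0097, -1.0088] 20.93 0.265
[-2.0629, -2.0123, 0.0801, 13.1388, -0.4584] 21.18 0.262
[-2.0879, -2.0526, 0.0801, 9.2724, -0.4237] 21.43 0.264
```

Run:
```python
from h import *
def stop(R): return R[-1][1]<-2.085 
turn(4,.025,stop=stop,vel=.03)
```

```text
[-2.1129, -2.0957, 0.0801, 6.3404, -0.432] 21.68 0.266
```

Run:
```python
from h import *
turn(1,.025,vel=.03)
```

```text
[-2.1379, -2.1237, 0.0801, 5.4084, -0.8242] 21.93 0.266
```

```bash
cat >> h.py <<'E'
piv=np.array([.4445,.112]); RB=.117
def bpose(th,d,z=.174):
    return [*(piv+RB*np.array([np.cos(th),np.sin(th)])+d*np.array([-np.sin(th),np.cos(th)])),z], quat(th+np.pi/2)
E
python3 - <<'E'
from h import *
S=json.load(open("s.json")); hub=np.array(S["hub"]); a=S["rows"][-1][1]
c=[*(hub+S["r"]*np.array([np.cos(a),np.sin(a)]))]
robot.movel([*c,.183],vel=.03,rotation=quat(a+np.pi))
s=robot.read_state(); print(s["force"],s["tcp_pos"])
robot.grip(.6)
s=robot.read_state(); print(s["force"],s["tcp_pos"])
robot.movel([*c,.30],vel=.12)
im=robot.get_image("wrist"); save(im,"w3.png")
k=robot.spot_point("knob",im)
for r in k[:2]: p=onplane(r["point"],im,.197)[:2]-hub; print("knob",r["point"],r["confidence"],np.hypot(*p),np.arctan2(p[1],p[0]))
im=robot.get_image("top")
for n,z in (("knob",.197),("brake_post",.19)):
    for r in robot.spot_point(n,im)[:1]: x=onplane(r["point"],im,z);p=x[:2]-hub; print(n,x,r["confidence"],np.hypot(*p),np.arctan2(p[1],p[0]))
robot.grip(0.)
p,q=bpose(.398,.033,.30); robot.reach(p,q)
im=robot.get_image("wrist"); save(im,"w4.png")
for n,z in (("brake_post",.19),("brake_pivot",.165),("knob",.197)):
    for r in robot.spot_point(n,im)[:1]: print(n,r["point"],r["confidence"],onplane(r["point"],im,z))
print(robot.read_state()["t"],p)
E
```

```text
[ 3.15916055 -2.99918623 -5.33855185] [ 0.50583912 -0.07613031  0.18297127]
[-1.25361597 -0.51724578  0.35923181] [ 0.50600605 -0.07556111  0.18306574]
knob [323.0, 238.4] 0.77 0.08031682389780867 -2.119002238225548
brake_post [0.55187948 0.15405649 0.19      ] 0.71 0.16203444537314582 1.5459534910520238
brake_post [321.9, 279.4] 0.89 [0.55275112 0.15526566 0.19      ]
brake_pivot [167.5, 262.8] 0.95 [0.44208611 0.11265333 0.165     ]
26.25 [np.float64(0.5395650549919818), np.float64(0.18776698040288703), 0.3]
```

View pics/w4.png

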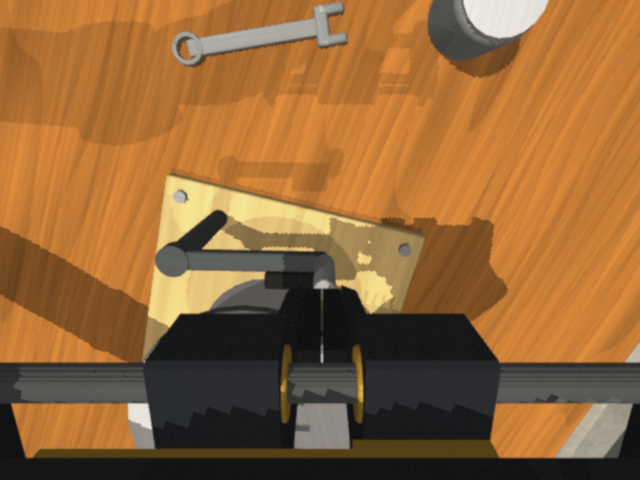

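```bash
sed -i 's/piv=.*/piv=np.array([.4435,.1123]); RB=.1185/' h.py
python3 - <<'E'
from h import *
p,q=bpose(.39,.033); print(robot.movel(p,vel=.1,rotation=q,force_limit=8))
lo=0
for i,th in enumerate([.39-.03*k for k in range(1,7)]+[.21-.02*k for k in range(1,16)]):
    p,q=bpose(th,.0235); 
    robot.movel(p,vel=.04,rotation=q)
    s=robot.read_state(); f=np.array(s["force"]); F=f[:2]@np.array([-np.sin(th),np.cos(th)])
    e=np.array(s["tcp_pos"][:2])-p[:2]; lag=e@np.array([-np.sin(th),np.cos(th)])
    print(round(th,3),round(F,2),round(lag*1000,2),f.round(1),round(s["t"],2))
    if F>11 and th<.15 or F>16: break
E
```

```text
False
0.36 -0.34 -0.4 [ 0.1 -0.3  0.2] 28.13
0.33 -0.33 -0.13 [ 0.1 -0.3  0.2] 28.38
0.3 1.57 0.56 [-1.2  1.3  0.3] 28.63
0.27 2.58 0.27 [-1.2  2.3  0.8] 28.88
0.24 2.0 -0.18 [-1.6  1.7  1.2] 29.13
0.21 1.93 -0.41 [-1.6  1.6  0.9] 29.38
0.19 2.53 -0.25 [-2.5  2.1  1.3] 29.63
0.17 1.98 -0.3 [-2.   1.7  0.2] 29.88
0.15 2.77 -0.4 [-1.8  2.5 -0.1] 30.13
0.13 1.78 -0.37 [-2.3  1.5  0.9] 30.38
0.11 2.07 -0.39 [-1.8  1.9  0.7] 30.63
0.09 1.57 -0.38 [-1.4  1.4  0.6] 30.88
0.07 0.96 -0.39 [-1.1  0.9 -0.3] 31.13
0.05 2.31 -0.38 [-1.4  2.2  0.2] 31.38
0.03 2.3 -0.34 [-1.4  2.3 -0.5] 31.63
0.01 2.27 -0.36 [-2.2  2.3 -0. ] 31.88
-0.01 4.89 0.72 [-2.4  4.9 -2. ] 32.13
-0.03 7.69 3.01 [-2.4  7.8 -2.9] 32.38
-0.05 12.33 5.36 [-1.8 12.4 -5.8] 32.63
```

Run:
```python
from h import *
p,q=bpose(0,.05); robot.movel(p,vel=.08,rotation=q)
p[2]=.38; robot.movel(p,vel=.15)
robot.reach([.45,0.2,.42],quat(.3+np.pi/2))
im=robot.get_image("top"); im2=robot.get_image("side")
hub=np.array(json.load(open("s.json"))["hub"])
for i in (im,im2):
  for n,z in (("knob",.197),("brake_post",.19),("file",0),("spanner",0),("tin",0)):
    for r in robot.spot_point(n,i)[:1]: x=onplane(r["point"],i,z);d=x[:2]-hub; print(n,x.round(4),round(r["confidence"],2),np.hypot(*d).round(4),np.arctan2(d[1],d[0]).round(3))
im=robot.get_image("wrist"); save(im,"w5.png")
s=robot.read_state(); print(s["t"],s["force"])
```

```text
knob [ 0.5048 -0.0715  0.197 ] 0.47 0.0768 -2.166
brake_post [0.562  0.1161 0.19  ] 0.78 0.1249 1.458
file [ 0.5024 -0.4032  0.    ] 0.77 0.3979 -1.685
spanner [0.4237 0.3037 0.    ] 0.83 0.3355 1.95
tin [0.6208 0.41   0.    ] 0.56 0.4243 1.398
knob [0.3335 0.4018 0.197 ] 0.66 0.4624 2.053
brake_post [0.5668 0.1157 0.19  ] 0.79 0.1251 1.419
file [ 0.4973 -0.4231  0.    ] 0.68 0.4182 -1.692
spanner [0.4189 0.3127 0.    ] 0.84 0.3456 1.953
tin [0.6101 0.4001 0.    ] 0.93 0.4128 1.419
35.9333 [-0.38785719  0.19645267  0.08058635]
```

View pics/w5.png

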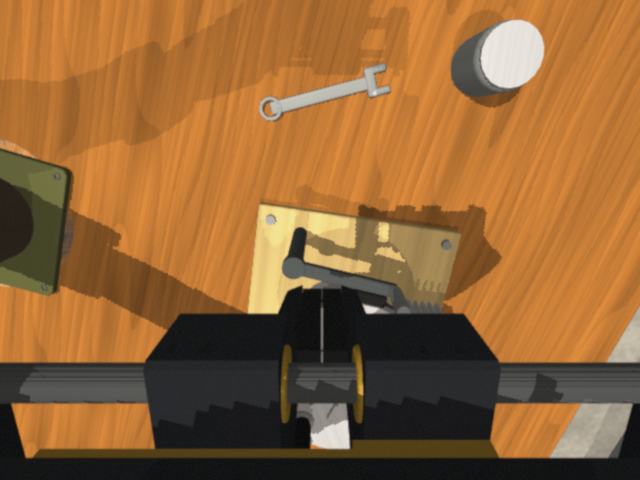

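```bash
python3 -c "
from workcell import robot
print(robot.job_done())"
```

```text
the job is handed in; nothing more can be done
None
```

I turned the wheel clockwise about 2.47 rad, to roughly 0.15 rad past the felt resistance peak. I then let go of the knob and pushed the brake lever in to its stop. The file, spanner and tin showed no movement beyond camera error, and I handed the job in at about 36 s; no verdict came back.

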